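Refill change-over at the flip-cap canister rack

ROBOT

A 6-joint arm with a two-finger parallel gripper is mounted at the origin on the work surface. World frame = base frame: x ahead of the robot, y to its left, z up, the work surface at z = 0. Lengths are in mm, angles in rad, forces in N, time in s.
With the tool pointing down it reaches from about 350 to 975 mm from the base axis. Payload 7.1 kg.
Tool frame: the origin (TCP) lies on the front face of the gripper's body, between the roots of the fingers; the fingertips stand 80 mm ahead of it and the grasp point (between the pads) lies 61 mm ahead of it (env.tips_ahead is the distance from the TCP to the fingertips, in mm); z points along the fingers, y is the line along which they close (so a half turn about z gives the same grasp; the last joint's range is limited). The gripper opens to 88 mm and grips with 3 to 60 N. Pads are 20 mm wide; open, the fingers measure 115 mm over their backs; the gripper's body (75 mm by 178 mm) begins 61 mm behind the grasp point.
Start: joints at [1.082, 0.423, 1.63, -0, 1.089, -0.019], TCP at [282.91, 557.286, 302.675] pointing down, gripper open.
Joint ranges: [-3, 3], [-0.9, 2.11], [0.09, 2.58], [-1.31, 4.45], [0.11, 2.69], [-2.54, 2.54]. Speed limits (rad/s): [2.39, 2.39, 3.01, 3.14, 3.14, 3.14].

INTERFACE

Orientations are given as a unit quaternion [x, y, z, w].
In Python, from station import env, set_gripper, viewer, workorder gives the robot as it stands. Calls block until the motion is done:
- env.reach(position, orientation): joint-space move of the TCP to a pose.
- env.move_l(position, rot=None, rate=150, f_stop=None): straight line of the TCP; rot=None keeps the orientation; rate is the mean speed in mm/s. With f_stop (N) it stops when the force on the tool has changed by that much, and returns True; else False.
- env.move_joints(angles): joint-space move.
- set_gripper(opening): finger opening in mm; the grip force is fixed at half the most; returns when the fingers have stopped.
- env.hold(seconds).
- env.ik(position, orientation): joint angles nearest the present ones, or None.
- env.read_state(): the state.
- viewer.camera(name): name is "scene" or "top"; returns the picture (420x560x3 uint8, blue, green, red); there is no depth.
- viewer.camera_params(name): a dict with "fx", "fy", "cx", "cy" (pixels), "pose" (4x4, takes a point from camera to world coordinates). Camera axes: x right, y up, looking along -z (the intrinsics and any distortion apply to the point x, -y, -z); pixel columns grow to the right and rows downward; lengths in mm; the calibration is good to about 2 mm. A picture is of the moment at which its call begins. camera_params takes no time and is no camera call.
A pose or a line that the arm cannot do raises env.IKError and nothing moves.
- workorder.sign_off(): hands the job in; it is judged then, once.
The state is a dict: "time_s": time; "qpos": joint angles; "dq": joint speeds; "tau": joint torques, N m; "tool_pos": TCP position; "orientation": TCP orientation; "force": force on the tool from outside, world axes, zero at the start; "wrist_torque": the same for the moment, N m; "width": finger opening in mm; "grip_force": force on a finger pad.
Only numpy, scipy, OpenCV 4.12 (cv2) and the standard library are available. Lean on these libraries where they do the work, as an engineer would, in place of code of your own. Each camera call takes 0.05 s, during which the arm holds its last target. There are 200 camera calls.

TASK

The blue canister in the rack has been refilled: press its flip cap fully shut, then flick the cap of the orange canister up until it stands upright, ready for its refill. After that lift the yellow refill pail by its handle off the stand and set it down upright in the middle of the black mat, without dropping it. Keep the canisters standing in the rack, leave the white one shut and do not disturb the tape roll, bag roll and cups.

Things in the scene. Friction and masses are not known exactly. Their poses are not given: they have to be found in the camera images.
- can_blue: flip-cap canister: grey plastic cylinder 50 mm diameter, 140 mm tall, 0.45 kg, a blue band and cap; stands loose in a 52 mm square well of the rack, upright, its foot 50 mm above the counter. Origin: centre of its underside. Its axes are parallel to the rack's (x away from the robot, y to the left along the row, z up). Just refilled; its cap stands open.
- can_orange: flip-cap canister: grey plastic cylinder 50 mm diameter, 140 mm tall, 0.45 kg, an orange band and cap; stands loose in a 52 mm square well of the rack, upright, its foot 50 mm above the counter. Origin: centre of its underside. Its axes are parallel to the rack's (x away from the robot, y to the left along the row, z up). Next to be refilled; its cap is shut at first.
- can_white: flip-cap canister: grey plastic cylinder 50 mm diameter, 140 mm tall, 0.45 kg, a white band and cap; stands loose in a 52 mm square well of the rack, upright, its foot 50 mm above the counter. Origin: centre of its underside. Its axes are parallel to the rack's (x away from the robot, y to the left along the row, z up). Not to be touched; its cap is shut.
- cap_blue (a joint): hinge of the blue flip cap, rad: 0 = fully shut, grows as it swings up and over towards the canister's -y side, upright at 1.57, stop at 1.75; it stays at any angle (light friction, 0.02 N m). The cap is a disc 54 mm diameter, 10 mm thick, lying on the canister's top when shut. Starts open, at 1.2 to 1.65.
- cap_orange (a joint): hinge of the orange flip cap, rad: 0 = fully shut, grows as it swings up and over towards the canister's -y side, upright at 1.57, stop at 1.75; it stays at any angle (light friction, 0.02 N m). The cap is a disc 54 mm diameter, 10 mm thick, lying on the canister's top when shut. Starts shut.
- cap_white (a joint): hinge of the white flip cap, rad: 0 = fully shut, grows as it swings up and over towards the canister's -y side, upright at 1.57, stop at 1.75; it stays at any angle (light friction, 0.02 N m). The cap is a disc 54 mm diameter, 10 mm thick, lying on the canister's top when shut. Starts and stays shut.
- lip_blue (a point): middle of the outer edge of the blue cap's thumb lip, half way up its 6 mm thickness, 71 mm from the hinge axis; moves with the cap. The lip lies across from the hinge (canister's +y side when shut), is 30 mm wide along x, its underside level with the canister's rim, and sticks out 17 mm past the canister's wall: lift it to open
- lip_orange (a point): middle of the outer edge of the orange cap's thumb lip, half way up its 6 mm thickness, 71 mm from the hinge axis; moves with the cap. The lip lies across from the hinge (canister's +y side when shut), is 30 mm wide along x, its underside level with the canister's rim, and sticks out 17 mm past the canister's wall: lift it to open
- hinge_blue (a point): point on the blue cap's hinge axis, which runs along the canister's x, 29 mm to the -y side of the canister's axis and 140 mm above its underside; axes as the canister's
- hinge_orange (a point): point on the orange cap's hinge axis, which runs along the canister's x, 29 mm to the -y side of the canister's axis and 140 mm above its underside; axes as the canister's
- rack: fixed rack: a wooden plinth 90 mm deep (x), 385 mm long (y), 50 mm high, on it a blue frame 76 mm deep, its walls up to 98 mm above the counter, with three wells in a row at y = -125, 0 and 125 mm (canisters in any order). Two posts 16 x 14 mm at x = 11, y = +-192 mm carry a red rail above the caps. Origin: centre of its underside; x away from the robot, y left
- rail (a point): middle of the red rail's lower front edge, 5 mm before the row's centre line, 278 mm above the counter, 88 mm above the canister tops. The rail is 398 mm long (y), 24 mm deep (back from here), 12 mm thick. An upright gripper has no room at the caps: lean the tool 35 to 45 degrees, fingers forward and down, tips about 14 mm before the centre line
- pail: loose yellow refill pail with a red lid, 94 mm diameter, 95 mm high, 0.35 to 0.7 kg, with a stiff black handle over it: a bar 14 x 14 mm square, 86 mm long along the pail's y, centre 145 mm above the underside, with 43 mm of free height between lid and bar and 66 mm between its uprights. Foot 90 mm diameter. Origin: centre of its underside. It starts on the stand
- pail_grip (a point): centre of the pail's handle bar; pinch it across the pail's x, from above
- stand: fixed round stand, 110 mm diameter, 60 mm high, wooden top. Origin: centre of its underside
- mat: fixed square black rubber mat, 140 x 140 mm, 4 mm thick, on the counter. Origin: centre of its underside
- tape: bystander: loose roll of clear parcel tape lying flat, 100 mm diameter, 48 mm high. Origin: centre of its underside
- bag_roll: bystander: roll of bags standing upright, white with a green label, 72 mm diameter, 170 mm high. Origin: centre of its underside
- cups: bystander: stack of paper cups, 76 mm diameter, 135 mm high. Origin: centre of its underside
Not all that is in view belongs to the job. Of the things that look like the pail, the middle-sized one is meant.

How it is judged (in metres and radians):
On the way, in this order (a step that is already met when the one before it is completed fails the run):
1. the blue cap is pressed shut (value of joint cap_blue below 0.08 rad), for 0.2 s.
2. the orange cap stands open, the blue one still shut (value of joint cap_orange above 1.2 rad and value of joint cap_blue below 0.08 rad), for 0.2 s.
3. the pail is lifted clear of its stand in the fingers (z of pail in the frame of stand above 0.07 m and contact force between the fingers and pail above 1 N), for 0.1 s.
At the end, for the whole second after the job is handed in: Blue and white caps shut (below 0.08 rad), orange cap open (above 1.2 rad); canisters in their wells (foot under 60 mm above the counter, tilt below 0.12 rad); pail at rest and upright (0.06 rad) on the mat, centre within 30 mm of the mat's centre (all of step 2 and value of joint cap_white below 0.08 rad and z of each of can_blue, can_orange, can_white in the frame of rack below 0.06 m and angle between each of can_blue, can_orange, can_white's own z axis and vertical below 0.12 rad and horizontal distance between pail and mat below 0.03 m and z of pail in the frame of mat below 0.008 m and angle between pail's own z axis and vertical below 0.06 rad and linear speed of pail below 0.02 m/s); the robot touches nothing.
It fails at once if a canister pulled up out of its well by more than 30 mm (z of any of can_blue, can_orange, can_white in the frame of rack above 0.08 m).
It fails at once if the white cap opened (above 0.3 rad) (value of joint cap_white above 0.3 rad).
It fails at once if a bystander (tape, bag roll, cups) moved by more than 20 mm or knocked over (distance of any of tape, bag_roll, cups from where it was at the start of the episode above 0.02 m or angle between any of tape, bag_roll, cups's own z axis and vertical above 0.5 rad).
It fails at once if the pail tipped by more than 0.6 rad (angle between pail's own z axis and vertical above 0.6 rad).
It fails at once if the pail let go, away from its stand, more than 20 mm above the mat (contact force between the fingers and pail below 0.1 N and z of pail in the frame of mat above 0.024 m and horizontal distance between pail and stand above 0.1 m).
It also fails if it takes over 61 s, if anything falls off the work surface, if the arm or the gripper's body presses on something with over 40 N, if the wrist force passes 120 N, or if a joint passes its speed limit or range.

## Working session

There is one attempt and no reset: what is moved stays moved. The work goes in short steps, each a Python script; the robot and the scene stay as the last script left them, time stands still between calls to the robot, and variables do not carry over. Pictures are saved under pics/ and viewed, at most 10 in all, crops included, and the job is handed in when it is done.

```bash
ls; mkdir -p pics
python3 - <<'E'
from station import env, viewer
import cv2, numpy as np
np.set_printoptions(precision=3,suppress=True)
for n in("scene","top"):
    cv2.imwrite(f"pics/{n}0.png",viewer.camera(n)); p=viewer.camera_params(n); print(n,p)
s=env.read_state(); print(s['time_s'],s['orientation'],s['width'])
E
```

```text
pics
scene {'fx': 512.5088660670339, 'fy': 512.5088660670339, 'cx': 272.31632843956504, 'cy': 204.54854483081084, 'pose': array([[   0.48 ,   -0.501,    0.72 , 1722.381],
       [   0.877,    0.268,   -0.398, -617.144],
       [   0.007,    0.823,    0.569, 1090.286],
       [   0.   ,    0.   ,    0.   ,    1.   ]])}
top {'fx': 383.8617466958578, 'fy': 383.8617466958578, 'cx': 279.93656384887015, 'cy': 210.5251983723442, 'pose': array([[   0.014,    0.985,   -0.172,  361.491],
       [  -1.   ,    0.017,    0.019,   50.626],
       [   0.022,    0.172,    0.985, 1414.535],
       [   0.   ,    0.   ,    0.   ,    1.   ]])}
0.1 [ 0.233  0.973 -0.001 -0.   ] 88.20889458511827
```

View pics/scene0.png

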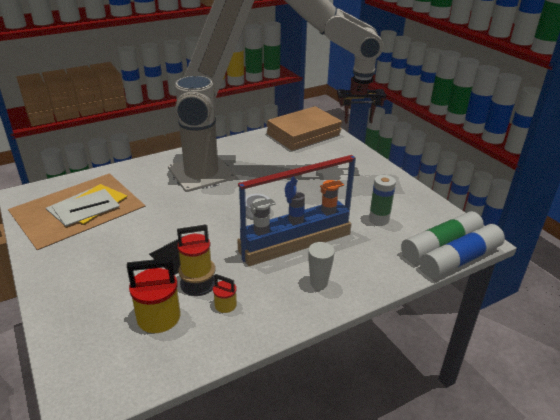

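View pics/top0.png

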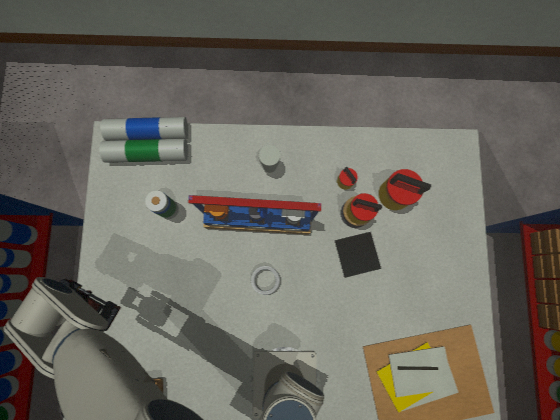

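The scene view (from the far side) shows, left to right, the white (260,212), blue (294,195, cap open) and orange (331,190) canisters under the red rail. In the top view the row reads orange (217,211), blue (255,213), white (294,215). The tape is at (265,279), the bag roll at (160,203), the cups at (269,157) and the mat at (358,254).

There are three pail candidates in the top view: large (404,188), medium (361,208) and small (347,178). The medium one stands on a stand, so it fits. I'll check it in a crop.

```bash
cat > h.py <<'E'
from station import env, set_gripper, viewer, workorder
import cv2, numpy as np
np.set_printoptions(precision=2,suppress=True)
P={n:viewer.camera_params(n) for n in("scene","top")}
def ray(n,u,v):
    p=P[n]; d=np.array([(u-p['cx'])/p['fx'],-(v-p['cy'])/p['fy'],-1.])
    d=p['pose'][:3,:3]@d; return p['pose'][:3,3],d/np.linalg.norm(d)
def onz(n,uv,z):
    o,d=ray(n,*uv); return o+d*(z-o[2])/d[2]
def proj(n,X):
    p=P[n]; c=p['pose'][:3,:3].T@(np.asarray(X,float)-p['pose'][:3,3])
    return np.array([p['cx']+p['fx']*c[0]/-c[2],p['cy']-p['fy']*c[1]/-c[2]])
def tri(uvs,uvt):
    o1,d1=ray("scene",*uvs);o2,d2=ray("top",*uvt)
    t=np.linalg.lstsq(np.c_[d1,-d2],o2-o1,rcond=None)[0]
    a,b=o1+d1*t[0],o2+d2*t[1]; return (a+b)/2,np.linalg.norm(a-b)
def mask(im,kind,roi):
    h=cv2.cvtColor(im,cv2.COLOR_BGR2HSV);H,S,V=cv2.split(h)
    m={'red':((H<6)|(H>172))&(S>150)&(V>60),'yellow':(H>20)&(H<34)&(S>130)&(V>60),'black':(V<45),
       'blue':(H>100)&(H<125)&(S>130),'orange':(H>6)&(H<18)&(S>170)&(V>100)}[kind]
    o=np.zeros(m.shape,np.uint8);x0,y0,x1,y1=roi;o[y0:y1,x0:x1]=m[y0:y1,x0:x1]*255;return o
def blobs(m,amin=15):
    c,_=cv2.findContours(m,cv2.RETR_EXTERNAL,cv2.CHAIN_APPROX_NONE)
    return sorted([k for k in c if cv2.contourArea(k)>amin],key=cv2.contourArea,reverse=True)
E
python3 - <<'E'
from h import *
t=cv2.imread('pics/top0.png');s=cv2.imread('pics/scene0.png')
big=blobs(mask(t,'red',(180,185,330,220)))[0]
r=cv2.minAreaRect(big);b=cv2.boxPoints(r);print('rail top px',r);print(b)
for p in b: print(' z290',onz('top',p,290))
for n,im,roi in(('top',t,(320,150,440,235)),('scene',s,(120,225,245,335))):
    for k in('red','yellow'):
        for c in blobs(mask(im,k,roi)): print(n,k,cv2.contourArea(c),cv2.minEnclosingCircle(c),cv2.boundingRect(c))
c=blobs(mask(t,'black',(325,225,390,285)))[0];rm=cv2.minAreaRect(c);print('mat',rm)
for p in cv2.boxPoints(rm): print('  ',onz('top',p,4))
print('matc',onz('top',rm[0],4))
a=cv2.resize(t[155:240,180:440],None,fx=3,fy=3,interpolation=3)
d=cv2.resize(s[150:340,120:370],None,fx=3.0,fy=3.0,interpolation=3)
cv2.imwrite('pics/topc.png',a);cv2.imwrite('pics/scenec.png',d)
E
```

```text
rail top px ((254.64010620117188, 202.75877380371094), (131.36866760253906, 7.42301607131958), 3.5763344764709473)
[[188.85 202.37]
 [189.32 194.96]
 [320.43 203.15]
 [319.96 210.56]]
 z290 [578.09 299.91 290.  ]
 z290 [600.59 299.77 290.  ]
 z290 [582.81 -91.81 290.  ]
 z290 [560.29 -90.34 290.  ]
top red 667.0 ((404.83843994140625, 186.62445068359375), 18.203006744384766) (387, 169, 35, 36)
top red 378.5 ((364.3099060058594, 206.62396240234375), 13.731515884399414) (351, 194, 26, 27)
top red 103.5 ((347.3616943359375, 177.6170196533203), 8.51672649383545) (339, 171, 15, 15)
top red 23.0 ((352.5, 173.5), 6.5193023681640625) (349, 168, 8, 12)
top yellow 222.5 ((393.8928527832031, 194.0892791748047), 15.62122917175293) (379, 181, 26, 29)
top yellow 80.0 ((356.9285583496094, 213.07142639160156), 12.048060417175293) (346, 204, 21, 20)
top yellow 24.5 ((344.0, 182.0), 7.211202621459961) (338, 178, 13, 11)
scene red 1185.5 ((152.6600799560547, 284.3359680175781), 23.94220542907715) (129, 267, 48, 37)
scene red 484.5 ((193.0, 245.0), 16.124614715576172) (177, 234, 33, 22)
scene red 243.0 ((224.0, 288.0), 11.180439949035645) (213, 281, 23, 17)
scene yellow 1132.5 ((157.05642700195312, 308.7140197753906), 25.2630558013916) (133, 292, 47, 41)
scene yellow 566.0 ((194.17010498046875, 261.71649169921875), 17.496078491210938) (179, 251, 32, 27)
scene yellow 234.0 ((225.09854125976562, 301.6861267089844), 11.132954597473145) (215, 295, 21, 18)Traceback (most recent call last):
  File "<stdin>", line 9, in <module>
IndexError: list index out of range
```

Run:
```python
from h import *
t=cv2.imread('pics/top0.png');s=cv2.imread('pics/scene0.png')
g=cv2.cvtColor(t,cv2.COLOR_BGR2GRAY); print(g[254,330:390:5])
m=np.zeros_like(g);m[228:285,325:392]=(g[228:285,325:392]<60)*255
c=blobs(m)[0];rm=cv2.minAreaRect(c);print('mat',rm)
for p in cv2.boxPoints(rm): print('  ',onz('top',p,4))
print('matc',onz('top',rm[0],4))
a=cv2.resize(t[155:240,180:440],None,fx=3,fy=3,interpolation=3)
d=cv2.resize(s[150:340,120:370],None,fx=3.0,fy=3.0,interpolation=3)
cv2.imwrite('pics/topc.png',a);cv2.imwrite('pics/scenec.png',d)
```

```text
[154 148  40  44  45  46  46  48  45  42 155 148]
mat ((357.4117736816406, 254.14706420898438), (37.83555603027344, 37.107948303222656), 75.96376037597656)
   [ 500.34 -180.73    4.  ]
   [ 535.99 -315.27    4.  ]
   [ 401.5  -345.36    4.  ]
   [ 367.22 -212.76    4.  ]
matc [ 450.67 -263.45    4.  ]
```

View pics/scenec.png

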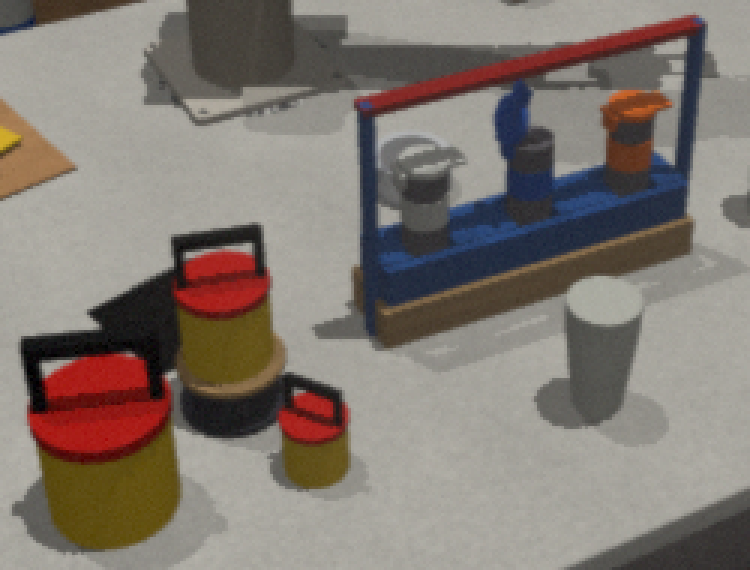

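View pics/topc.png

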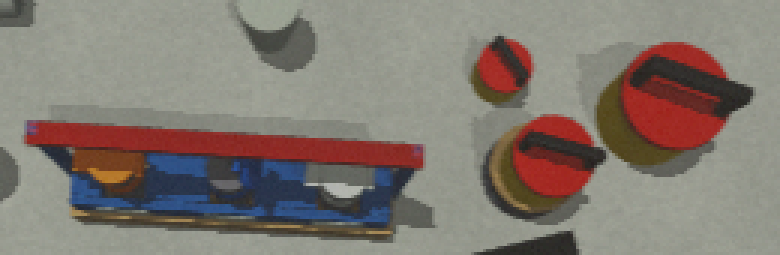

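The crops confirm that the medium pail (yellow/red) stands alone on the black stand with a wooden top, at scene px ~(194,250) and top px ~(364,206). The large and small ones stand on the counter. The blue cap is open and about upright at scene px (292,190), and its can is in the middle well. Next I'll measure the handle bar, check the rack model and plan the poses.

```bash
cat >> h.py <<'E'
from scipy.spatial.transform import Rotation as R
TH=-0.045; RO=np.array([574.6,104.4,0.])   # rack origin, refined below
def rk(x,y,z): 
    c,s=np.cos(TH),np.sin(TH); return RO+[c*x-s*y,s*x+c*y,z]
E
python3 - <<'E'
from h import *
t=cv2.imread('pics/top0.png');s=cv2.imread('pics/scene0.png')
def bar(im,roi,thr):
    h=cv2.cvtColor(im,cv2.COLOR_BGR2HSV); x0,y0,x1,y1=roi; m=np.zeros(im.shape[:2],np.uint8)
    m[y0:y1,x0:x1]=((im[y0:y1,x0:x1].max(2)<thr))*255; return blobs(m,8)
for thr in(45,60):
    for c in bar(t,(350,190,386,214),thr)[:2]:
        r=cv2.minAreaRect(c);b=cv2.boxPoints(r);print('top bar',thr,r);print([onz('top',p,212)for p in b],'c',onz('top',r[0],212))
    for c in bar(s,(175,222,213,250),thr)[:2]: print('scene bar',thr,cv2.boundingRect(c),cv2.minAreaRect(c))
# lid centre, z=155
for n in('top','scene'):
    m=mask(t if n=='top' else s,'red',(348,190,385,230) if n=='top' else (172,228,214,260))
    c=max(blobs(m),key=cv2.contourArea); e=cv2.fitEllipse(cv2.convexHull(c));print(n,'lid',e,onz(n,e[0],155))
# rail in scene
c=blobs(mask(s,'red',(230,150,365,190)))[0];r=cv2.minAreaRect(c);b=cv2.boxPoints(r);print('scene rail px');print(b)
for y in(-199,199):
    for x in(-5,19):
        for z in(278,290): print((x,y,z),proj('scene',rk(x,y,z)),proj('top',rk(x,y,z)))
# caps
m=mask(s,'orange',(315,170,350,200));c=blobs(m)[0];print('orange cap bbox',cv2.boundingRect(c))
print('pred lip ends',[proj('scene',rk(x,167,193)) for x in(-15,15)],'disc',[proj('scene',rk(27*np.cos(a),125+27*np.sin(a),200)) for a in np.arange(4)*np.pi/2])
for u in('blue',):
    c=blobs(mask(s,'blue',(280,170,310,205)));print('bluecap',[(cv2.boundingRect(k),k[k[:,0,1].argmin()][0]) for k in c[:2]])
print('pred blue lip',{a:proj('scene',rk(0,-29+71*np.cos(a)-8*np.sin(a),190+71*np.sin(a)+8*np.cos(a))) for a in(1.2,1.4,1.6)})
h=cv2.cvtColor(t,cv2.COLOR_BGR2HSV)
for nm,uv,z in(('bag',(157,200),170),('cups',(269,155),135),('tape',(265,279),48),('bigpail',(404,186),130)): print(nm,onz('top',uv,z))
E
```

```text
scene bar 45 (175, 226, 33, 24) ((190.2567596435547, 237.04054260253906), (19.23468017578125, 34.03059005737305), 80.53767395019531)
top bar 60 ((367.0858459472656, 204.6394805908203), (28.165056228637695, 6.763319492340088), 13.392498016357422)
[array([ 595.1 , -204.97,  212.  ]), array([ 616.71, -210.43,  212.  ]), array([ 596.96, -298.3 ,  212.  ]), array([ 575.44, -292.58,  212.  ])] c [ 596.03 -251.6   212.  ]
scene bar 60 (175, 225, 33, 25) ((190.4299774169922, 237.00999450683594), (19.940412521362305, 33.941123962402344), 81.8698959350586)
top lid ((364.1200256347656, 206.72227478027344), (26.49134635925293, 27.296401977539062), 145.16781616210938) [ 599.85 -255.74  155.  ]
scene lid ((193.15023803710938, 244.5480499267578), (21.81753158569336, 32.12569808959961), 83.75698852539062) [ 608.73 -260.29  155.  ]
scene rail px
[[242.58 181.27]
 [351.28 155.03]
 [352.64 160.67]
 [243.94 186.91]]
(-5, -199, 278) [236.77 185.94] [320.74 211.15]
(-5, -199, 290) [236.63 182.48] [321.25 210.46]
(19, -199, 278) [239.98 189.96] [321.06 203.34]
(19, -199, 290) [239.86 186.48] [321.57 202.58]
(-5, 199, 278) [350.77 157.26] [188.53 202.96]
(-5, 199, 290) [351.12 153.99] [187.67 202.19]
(19, 199, 278) [354.94 160.61] [189.33 195.15]
(19, 199, 290) [355.31 157.32] [188.48 194.3 ]
orange cap bbox (322, 180, 21, 11)
pred lip ends [array([338.55, 180.44]), array([343.47, 184.84])] disc [array([334.61, 187.84]), array([337.28, 181.87]), array([325.91, 179.81]), array([323.04, 185.7 ])]
bluecap [((286, 178, 9, 22), array([292, 178], dtype=int32))]
pred blue lip {1.2: array([293.9 , 177.73]), 1.4: array([289.88, 178.15]), 1.6: array([285.76, 179.37])}
bag [607.22 431.03 170.  ]
cups [780.31  66.72 135.  ]
tape [356.25  73.29  48.  ]
bigpail [ 680.04 -402.28  130.  ]
```

```bash
cat >> h.py <<'E'
L=np.radians(40)
XR=np.array([np.cos(TH),np.sin(TH),0]);YR=np.array([-np.sin(TH),np.cos(TH),0]);Z=np.array([0,0,1.])
def quat(y,z): return R.from_matrix(np.c_[np.cross(y,z),y,z]).as_quat()
ZT=np.sin(L)*XR-np.cos(L)*Z
QL=quat(YR,ZT)
def tcp(x,y,z): return rk(x,y,z)-env.tips_ahead*ZT
def tip(x,y,z,rate=150,f=None): return env.move_l(tcp(x,y,z),rate=rate,f_stop=f)
def st():
    s=env.read_state(); t=(s['tool_pos']+env.tips_ahead*R.from_quat(s['orientation']).as_matrix()[:,2]-RO)
    print('t',round(s['time_s'],2),'tip(rack)',np.array([t@XR,t@YR,t@Z]),'F',np.array(s['force']),'w',s['width'])
def snap(name,roi,k=4):
    x0,y0,x1,y1=roi; cv2.imwrite('pics/'+name,cv2.resize(viewer.camera('scene')[y0:y1,x0:x1],None,fx=k,fy=k,interpolation=3))
E
python3 - <<'E'
from h import *
u=np.array([.219,.976,0])
print('bar ends pred scene',[proj('scene',np.array([600.5,-256,205])+k*43*u) for k in(-1,1)],'top',[proj('top',np.array([600.5,-256,212])+k*43*u) for k in(-1,1)])
for p in[(-120,-62,240),(-8,8,200),(-14,165,170)]: print(env.ik(tcp(*p),QL))
set_gripper(0); st()
env.reach(np.array([330,260,360.]),QL); st()
env.reach(tcp(-110,-62,240),QL); st()
tip(-10,-62,240,100); st()
tip(-10,-25,240,80); tip(-8,6,226,80); st()
print('stop',tip(-6,8,201,40,15)); st()
env.hold(.3); st()
tip(-30,8,225); tip(-110,40,250); st()
snap('blue.png',(225,140,365,260))
E
```

```text
bar ends pred scene [array([176.85, 231.26]), array([207.08, 226.32])] top [array([381.52, 206.41]), array([355.33, 200.18])]
[ 0.17 -0.05  2.41 -0.96  0.17 -0.45]
None
None
t 1.44 tip(rack) [-311.76  439.3   222.68] F [-0.59  0.06 -0.19] w 0.32595590039924804
t 2.66 tip(rack) [-199.55  145.38  299.19] F [0.35 0.35 0.42] w 0.5294215970064834
t 3.61 tip(rack) [-109.33  -61.54  240.21] F [ 0.24 -0.47  0.53] w 0.23618381586813234
t 4.76 tip(rack) [-10.47 -62.   239.74] F [ 0.52  0.21 -0.57] w 0.5058709265404842
t 5.94 tip(rack) [ -8.09   5.63 225.94] F [-0.68  0.14 -0.46] w 0.39060295105838577Traceback (most recent call last):
  File "<stdin>", line 10, in <module>
  File "h.py", line 35, in tip
    def tip(x,y,z,rate=150,f=None): return env.move_l(tcp(x,y,z),rate=rate,f_stop=f)
                                           ~~~~~~~~~~^^^^^^^^^^^^^^^^^^^^^^^^^^^^^^^
station.IKError: the arm cannot follow that straight line within its joint ranges
```

Run:
```python
from h import *
st(); print(env.read_state()['qpos'])
def q(l,p,yaw=0):
    z=np.sin(l)*XR-np.cos(l)*Z; y=YR
    r=R.from_rotvec([0,0,yaw]); z=r.apply(z);y=r.apply(y)
    return env.ik(rk(*p)-env.tips_ahead*z,quat(y,z))
for yaw in(0,.3,-.3):
  for d in(30,35,38,40,42,45,50):
    print(yaw,d,[ 1 if q(np.radians(d),p,yaw) is not None else 0 for p in[(-6,8,226),(-6,8,212),(-6,8,206),(-6,8,200),(-14,165,180),(-14,165,165),(-14,100,245)]])
for y in(0,-.3,.3): print(q(np.radians(35),(-6,8,210),y))
```

```text
t 5.94 tip(rack) [ -8.09   5.63 225.94] F [-0.68  0.14 -0.46] w 0.39060295105838577
[ 0.28  0.19  2.18 -1.14  0.23 -0.19]
0 30 [1, 1, 1, 1, 1, 1, 1]
0 35 [1, 1, 1, 1, 1, 1, 1]
0 38 [1, 1, 1, 1, 1, 1, 1]
0 40 [1, 1, 0, 0, 1, 0, 1]
0 42 [0, 0, 0, 0, 0, 0, 1]
0 45 [0, 1, 1, 1, 0, 0, 0]
0 50 [1, 1, 1, 1, 0, 1, 0]
0.3 30 [1, 1, 1, 1, 1, 1, 1]
0.3 35 [1, 1, 1, 1, 1, 1, 1]
0.3 38 [1, 1, 0, 0, 1, 0, 1]
0.3 40 [0, 0, 0, 0, 0, 0, 1]
0.3 42 [0, 0, 0, 0, 1, 1, 0]
0.3 45 [1, 1, 1, 1, 1, 1, 0]
0.3 50 [1, 1, 1, 1, 1, 1, 1]
-0.3 30 [1, 1, 1, 1, 1, 1, 1]
-0.3 35 [1, 1, 1, 1, 1, 1, 1]
-0.3 38 [1, 1, 1, 1, 1, 1, 1]
-0.3 40 [1, 1, 1, 1, 1, 1, 1]
-0.3 42 [1, 1, 1, 0, 1, 1, 1]
-0.3 45 [0, 0, 0, 0, 1, 1, 1]
-0.3 50 [0, 0, 0, 0, 0, 0, 0]
[ 0.27  0.22  2.14 -0.75  0.26 -0.58]
[ 0.38  0.26  2.08 -0.92  0.5  -0.09]
[ 0.14  0.21  2.15  0.37  0.18 -2.03]
```

```bash
sed -i 's/^L=np.radians(40)/L=np.radians(35)/' h.py
python3 - <<'E'
from h import *
env.move_l(tcp(-10,6,228),rot=QL,rate=40); st()
print('stop',tip(-8,8,201,30,15)); st()
env.hold(.3); st()
tip(-30,8,225,100); tip(-110,40,250,100); st()
snap('blue.png',(225,140,365,260))
E
```

```text
t 6.55 tip(rack) [-10.03   5.47 228.14] F [-0.73 -0.57 -0.21] w 0.4078871590018697
stop True
t 7.3 tip(rack) [ -6.79   8.57 205.79] F [-3.09 -0.45  8.8 ] w 0.3846250337698865
t 7.6 tip(rack) [ -7.09   8.36 205.81] F [-3.09 -0.68  8.35] w 0.018841314388885495
t 9.1 tip(rack) [-109.65   40.04  250.03] F [ 0.54  0.7  -0.03] w 0.2940442255279704
```

View pics/blue.png

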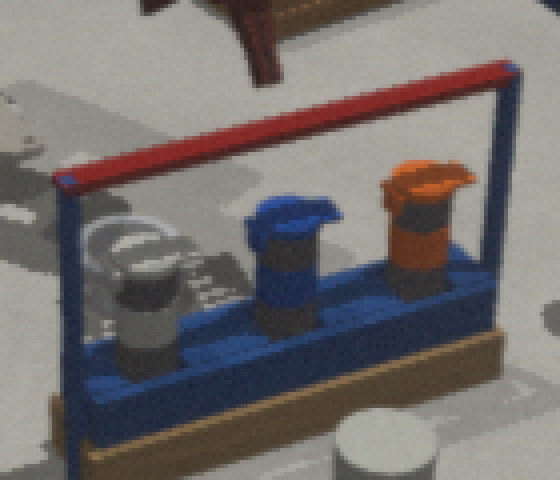

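Blue is shut: contact came at a cap height of about 200 mm, and the cap lies flat at crop (292,212). White is still shut. Now the orange cap.

Run:
```python
from h import *
W=[(-110,167,200),(-80,167,166),(-14,167,166),(-14,163.5,202),(-14,140.5,225),(-14,120.5,232),(-14,107,234),(-14,130,234),(-110,130,250)]
print([env.ik(tcp(*w),QL) is not None for w in W])
tip(*W[0],100); tip(*W[1],80)
for w in W[2:7]:
    b=tip(*w,60,12); st()
    if b: print('hit',w); break
else:
    env.hold(.2); tip(*W[7],80); tip(*W[8],120)
st(); snap('orange.png',(225,140,365,260))
```

```text
[True, True, True, True, True, True, True, True, True]
t 12.63 tip(rack) [-14.26 166.99 165.96] F [-0.35 -0.45  0.06] w 0.45114917870869986
t 13.38 tip(rack) [-14.07 163.55 201.91] F [ 0.18  0.5  -0.53] w 0.256384253192219
t 14.07 tip(rack) [-13.96 140.49 224.92] F [-0.14  0.25 -0.52] w 0.504217578537444
t 14.57 tip(rack) [-13.85 120.33 232.15] F [-0.66 -0.15  0.33] w 0.11899339549915211
t 14.95 tip(rack) [-13.92 106.59 234.08] F [-0.65  0.11 -0.24] w 0.308939738426895
t 16.54 tip(rack) [-109.5   130.3   250.29] F [-0.09 -0.25  0.64] w 0.3537293709686666
```

View pics/orange.png

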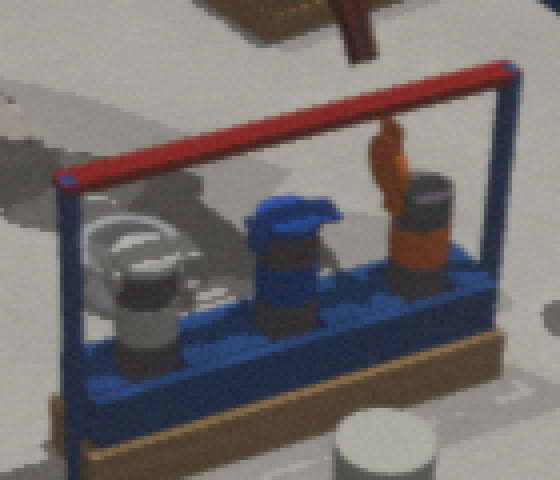

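Orange stands upright at crop (388,165), with blue and white shut. Now the pail.

Run:
```python
from h import *
c=((225+387/4),(140+118/4))
print('lip pred',{a:proj('scene',rk(0,96+71*np.cos(a),190+71*np.sin(a))) for a in(1.2,1.4,1.57,1.7)},c)
d=np.array([.976,-.219,0]);d/=np.linalg.norm(d); PB=np.array([600.5,-256,0]);M=np.array([450.7,-263.4,0])
best=None
for s in(1,-1):
    q=quat(s*d,-Z); J=[env.ik(p,q) for p in(PB+[0,0,360],PB+[0,0,266],M+[0,0,211])]; print(s,J)
    if all(j is not None for j in J) and (best is None or abs(J[0][5])<best[0]): best=(abs(J[0][5]),q)
q=best[1]; np.save('q.npy',q)
env.move_l(np.array(env.read_state()['tool_pos'])+[-40,0,90],rate=150)
env.reach(np.array([430,-150,400.]),q); set_gripper(46)
env.reach(PB+[0,0,360],q)
print(env.move_l(PB+[0,0,266],rate=80,f_stop=8)); st()
cv2.imwrite('pics/g.png',np.hstack([cv2.resize(viewer.camera('scene')[200:300,150:250],None,fx=4,fy=4),cv2.resize(viewer.camera('top')[160:260,310:410],None,fx=4,fy=4)]))
```

```text
lip pred {1.2: array([330.57, 169.1 ]), 1.4: array([326.97, 169.01]), 1.57: array([323.73, 169.57]), 1.7: array([321.2 , 170.37])} (321.75, 169.5)
1 [array([-0.42,  0.41,  1.51, -0.  ,  1.22, -0.2 ]), array([-0.42,  0.5 ,  1.59, -0.  ,  1.05, -0.2 ]), array([-0.55,  0.41,  1.92, -0.  ,  0.81, -0.33])]
-1 [None, None, None]
False
t 21.86 tip(rack) [  42.49 -359.04  186.67] F [-0.08 -0.84  0.44] w 45.753735929006226
```

View pics/g.png

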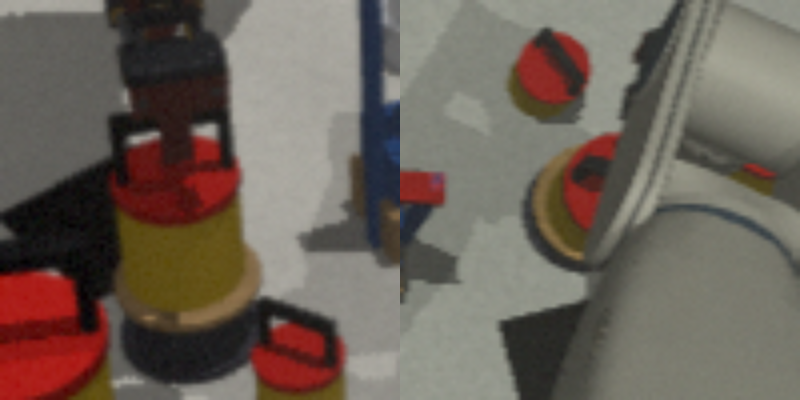

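The fingers straddle the middle of the bar at crop (175,130), between the uprights. I'll grip, lift and place.

Run:
```python
from h import *
M=np.array([450.7,-263.4,0]); p=np.array([600.5,-256,266.])
set_gripper(0); st(); print('grip',env.read_state()['grip_force'])
env.move_l(p+[0,0,70],rate=80); env.hold(.2); st()
env.move_l(M+[0,0,336],rate=100); 
env.move_l(M+[0,0,226],rate=80)
print(env.move_l(M+[0,0,206],rate=20,f_stop=3)); st()
cv2.imwrite('pics/pl.png',cv2.resize(viewer.camera('scene')[200:320,110:260],None,fx=4,fy=4))
```

```text
t 22.56 tip(rack) [  42.3  -358.78  186.  ] F [ 0.99 -0.3  -1.4 ] w 13.61693340379988
grip 29.890944063663483
t 23.78 tip(rack) [  41.83 -358.75  255.34] F [-0.5  -0.02 -5.38] w 13.846618917970499
True
t 27.73 tip(rack) [-107.17 -373.01  129.84] F [ 0.35 -0.14  4.86] w 13.555196694518871
```

View pics/pl.png

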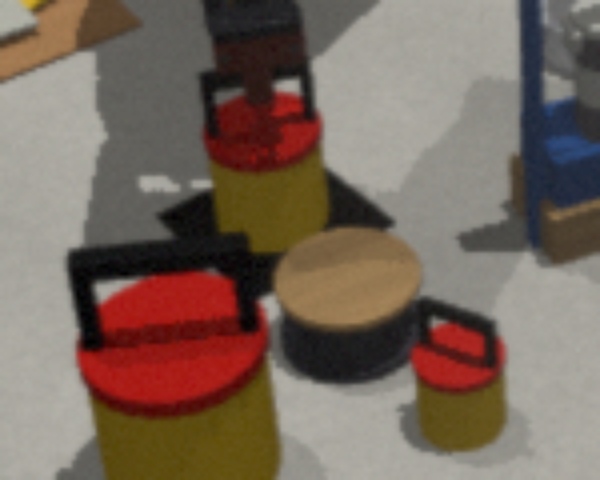

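The pail is upright on the mat (grip height 149 mm, as expected). I'll release, back off and check.

Run:
```python
from h import *
env.hold(.2); set_gripper(46)
p=np.array(env.read_state()['tool_pos'])
env.move_l(p+[0,0,110],rate=80); q=np.load('q.npy')
env.reach(np.array([330,200,420.]),quat(YR,-Z)); st()
t=viewer.camera('top'); s=viewer.camera('scene')
c=blobs(mask(t,'red',(325,215,400,285)));k=np.vstack(c); e=cv2.minEnclosingCircle(cv2.convexHull(k));print('lid',e,onz('top',e[0],99))
cv2.imwrite('pics/end.png',np.hstack([cv2.resize(s[140:320,130:370],(400,300)),cv2.resize(t[120:300,180:420],(400,300))]))
```

```text
t 31.96 tip(rack) [-248.29   84.16  339.84] F [-0.78 -0.52  0.08] w 46.115318153117805
lid ((363.5, 252.5), 13.729630470275879) [ 450.61 -263.4    99.  ]
```

View pics/end.png

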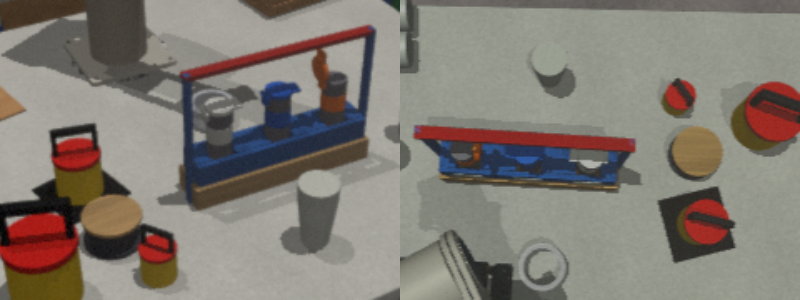

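The pail is centred on the mat: its lid measures (450.6, -263.4), within a millimetre of the mat's centre. Blue and white are shut, orange is upright, and the tape and cups are where they were.

```bash
python3 -c "
from h import *
print(workorder.sign_off())"
```

```text
the job is handed in; nothing more can be done
None
```

I handed the job in at about 32 s: the blue cap is pressed shut, the orange cap stands upright, the white cap is still shut, and the yellow pail is upright in the middle of the mat; sign-off returned no verdict.

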